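Close a push-on lid with the ratchet-lever capping press

ROBOT

A 6-joint arm with a two-finger parallel gripper is mounted at the origin on the work surface. World frame = base frame: x ahead of the robot, y to its left, z up, the work surface at z = 0. Lengths are in mm, angles in rad, forces in N, time in s.
With the tool pointing down it reaches from about 350 to 775 mm from the base axis. Payload 7.3 kg.
Tool frame: the origin (TCP) lies at the very end of the fingers, on their centre line; the grasp point (between the pads) lies 19 mm behind it; x points along the fingers, z is the direction in which the jaws open and shut, and the axes are right-handed (so a half turn about x gives the same grasp; the last joint's range is limited). The gripper opens to 92 mm and grips with 3 to 60 N. Pads are 19 mm wide; open, the fingers measure 130 mm over their backs; the gripper's body (75 mm by 190 mm) begins 47 mm behind the grasp point.
Start: joints at [-1.489, 0.342, 1.524, -0, 1.275, -0.146], TCP at [118.585, -511.455, 186.741] pointing down, gripper open.
Joint ranges: [-2.53, 2.53], [-0.77, 2.02], [0.04, 2.7], [-1, 4.14], [0.28, 2.66], [-3.11, 3.11]. Speed limits (rad/s): [2.57, 2.57, 3.14, 3.14, 3.14, 3.14].

INTERFACE

Orientations are given as [roll, pitch, yaw] about the fixed x, y, z axes, in that order (R = Rz(yaw) Ry(pitch) Rx(roll)).
In Python, from plant import * gives the robot as it stands.
- The arm moves only by the tool carry_out, never from a script. Its argument "rows" is a list of rows, each a list of 4 numbers: the shift along the world's x, y, z in mm, then the turn about the world's z in degrees. In form: [[x, y, z, twist], ...]. A call has 1 to 20 rows; each row is the pose to reach, as a shift and turn from the pose measured when the call began; what a row does not reach only later rows make up. A row lasts 1/12 s, in which the tool goes at most 41.7 mm and 7.16 degrees, less where a joint would pass 70% of its speed; a pose out of reach is approached as far as the arm can. A call with a gripper value outside its range is refused whole. "hand" is the finger opening in mm, from 0 to 91.8, set as the call begins (left out, the last holds). The fingers move at their own pace and stop on an object; the grip force is fixed at half the most. Time passes only in rows, so rows that repeat a pose let the fingers close. It gives the time, the measured TCP pose, the force and the opening at its end, in the units of the state.
- get_obs(): the state, without advancing time (a new reading comes with each control period).
- capture(name): name is "scene" or "top"; returns the picture (400x640x3 uint8, red, green, blue); there is no depth.
- camera_info(name): a dict with "camera_matrix" (3x3 intrinsics, pixels), "pose" (4x4, takes a point from camera to world coordinates). Camera axes: x right, y down, z forward; pixel columns grow to the right and rows downward; lengths in mm; the calibration is good to about 2 mm. A picture is of the moment at which its call begins. camera_info takes no time and is no camera call.
- close_job(): hands the job in, once; it reports no verdict.
The state is a dict: "time": time; "joint_positions": joint angles; "dq": joint speeds; "tau": joint torques, N m; "tool_pos": TCP position; "tcp_rot": TCP orientation; "contact_force": force on the tool from outside, world axes, zero at the start; "moment": the same for the moment, N m; "grip_width": finger opening in mm.
Only numpy, scipy, OpenCV 4.12 (cv2) and the standard library are available. Lean on these libraries where they do the work, as an engineer would, in place of code of your own. Each camera call takes 0.05 s, during which the arm holds its last target. There are 200 camera calls.

TASK

A pot stands in the nest of the blue capping press with its white lid only laid on. With the tip of the shut fingers press down the red thumb pad on the press lever, so that its ratchet pawl comes free of the teeth, and keeping the pad pressed push the lever on down, without forcing it, until the press has pushed the lid fully home on the pot. Then let go and move clear, leaving the lever down and the pot in its nest; lift nothing, and leave everything else on the table where it stands.

Things in the scene. Friction and masses are not known exactly. Their poses are not given: they have to be found in the camera images.
- press: blue bench arbor press fixed to the table: base 190 x 130 x 24 mm, head 240 mm high, its square ram up to 50 mm higher. Origin on the table under the base, 10 mm in front of the base's middle. Its own -x points out of its front, z up. The lever swings on its +y side, in a vertical plane 56 mm from the press's middle
- lever_axis (a point): point on the lever's horizontal hinge axis (pinion shaft, along the press's y), in the lever's middle plane, 195 mm above the table. Fixed. With the pawl not pressed the lever goes down 0.16 rad at most from its start, then locks on a tooth
- lever (a joint): angle of the steel lever, rad, grows as it goes down. At 0 it points out of the front of the press (-x) and 0.65 rad above level; 0.65 = level; starts at 0.08 to 0.30. The lid is home at about 0.90; solid stop at 0.93. It stays where it is left. With the pawl free, 7 to 10 N down at the thumb pad moves it, 2 N more while the lid goes on
- knob (a point): centre of the black ball knob, 34 mm across, at the lever's outer end, 235 mm from the axis. The lever is a bar 12 mm wide and 16 mm high
- thumb_pad (a point): centre of the top face of the flat red thumb pad, 46 mm along the lever, 28 mm wide, over the lever. It is part of the red pawl, which pivots on the lever's centreline 81 mm from the lever axis; at pawl = 0 this point is 69 mm farther out than the pivot and 30 mm above the centreline. Moves with lever and pawl. Own z = normal of the face, own -x outward along the lever
- pawl (a joint): angle of the red pawl against the lever, rad: 0 fully in; 0.22 pad pressed to its stop on the lever (sunk 16 mm); clear of the teeth from 0.16 on. At the start it may ride on a tooth and read up to 0.15. Spring return: 2 N at the pad to begin, 4 N at the stop, so the pad bottoms before the lever moves
- press_plate (a point): centre of the underside of the round plate (62 mm) on the ram. It sinks 3 mm for each 0.1 rad of the lever and meets the lid when the lever reads about 0.63
- lid (a joint): how far the white lid has been pushed down on the pot, m: 0 as laid on, 0.008 fully home. It stays where it is pushed
- pot: the pot in the press, clear with pink filling, 54 mm wide; with its lid (58 mm wide, 14 mm high) 70 mm tall as laid on and 62 mm closed. Loose. Origin at the centre of its underside, 24 mm above the table
- nest (a point): centre of the nest on the bed of the press, a low ring 8 mm high that keeps the pot under the ram; at the height of the pot's underside. Fixed
- done_pot_a: finished pot, already closed, of the same size as the pot in the press (58 mm wide over the lid, 62 mm tall), green inside, standing on the table near the press; origin at the centre of its underside; leave it alone
- done_pot_b: second finished pot, the same but pale yellow inside, near the first; leave it alone
- mould_tray: clear bluish mould tray with 20 domes, 200 x 150 x 21 mm; origin at the centre of its underside; leave it alone
- paint_brush: slim yellow paint brush lying on the table, 190 mm long, 12 mm wide; origin at mid-length on its underside; leave it alone
- cup: clear plastic cup, 76 mm wide at the rim, 85 mm tall; origin at the centre of its underside; leave it alone
- oil_bottle: amber bottle with black cap, 44 mm wide, 95 mm tall; origin at the centre of its underside; leave it alone
- soap_bar: purple bar of soap, 75 x 50 x 27 mm; origin at the centre of its underside; leave it alone
Mind the look-alikes: they are no part of the job. Leave any purple look-alike of the pot alone.

How it is judged:
By the outcome, as a careful person would: the job done as asked, in the order asked, and still so for the second after the job is handed in, with the robot touching nothing.
It also fails if it takes over 38 s, if anything falls off the work surface, if the arm or the gripper's body presses on something with over 40 N, if the wrist force passes 120 N, or if a joint passes its speed limit or range.

## Working session

There is one attempt and no reset: what is moved stays moved. The work goes in short steps, Python scripts to look and compute and a tool call to move; the robot and the scene stay as the last step left them, time stands still between calls to the robot, and variables do not carry over. Pictures are saved under pics/ and viewed, about 8 in all and at most 12, crops included, and the job is handed in when it is done.

Besides the shell and the picture viewer there is one more tool, called after "Emit:" as a command line: name --pt "numbers of a row" for each row, then --argument value for the rest. carry_out: Moves the arm, as the interface text tells. Its arguments: {"type":"object","properties":{"rows":{"type":"array"},"hand":{"type":"number"}},"required":["rows"]}

```bash
mkdir -p pics; python3 - <<'E'
from plant import *
import cv2
for n in("scene","top"):
    cv2.imwrite(f"pics/{n}1.png",capture(n)[:,:,::-1])
    i=camera_info(n);print(n,i["camera_matrix"],i["pose"])
o=get_obs();print(o)
E
```

```text
scene [[434.82770616   0.         322.34487508]
 [  0.         434.82770616 193.89886263]
 [  0.           0.           1.        ]] [[-7.24299193e-01  4.91663848e-01 -4.83381153e-01  1.29917575e+03]
 [ 6.89388301e-01  5.28205933e-01 -4.95723979e-01  7.41268763e+02]
 [ 1.15952340e-02 -6.92289790e-01 -7.21526436e-01  1.32053162e+03]
 [ 0.00000000e+00  0.00000000e+00  0.00000000e+00  1.00000000e+00]]
top [[367.09575082   0.         326.7597719 ]
 [  0.         367.09575082 201.67941158]
 [  0.           0.           1.        ]] [[-2.69263489e-02 -9.80331948e-01  1.95510211e-01  3.27130387e+02]
 [-9.99465769e-01  3.00261149e-02  1.29077437e-02 -2.42394626e+01]
 [-1.85242856e-02 -1.95058205e-01 -9.80616718e-01  1.24514490e+03]
 [ 0.00000000e+00  0.00000000e+00  0.00000000e+00  1.00000000e+00]]
{'time': 0.1, 'joint_positions': array([-1.48898838e+00,  3.42632631e-01,  1.52487118e+00, -2.43596375e-05,
        1.27541785e+00, -1.45997581e-01]), 'dq': array([ 0.00061496, -0.0021913 , -0.00207004,  0.00102571, -0.00043859,
        0.000259  ]), 'tau': array([ 2.19699243e-03, -4.32005024e+01, -2.44693816e+01,  7.21305376e-02,
        5.25851024e-02, -3.74887202e-05]), 'tool_pos': array([ 118.54786963, -511.03055191,  186.14265752]), 'tcp_rot': array([3.01312154, 1.56946711, 1.67013785]), 'contact_force': array([ 0.18253787, -0.45211535,  0.50878272]), 'moment': array([-0.04082962,  0.00165111,  0.02694253]), 'grip_width': 91.93294857478797}
```

View pics/scene1.png

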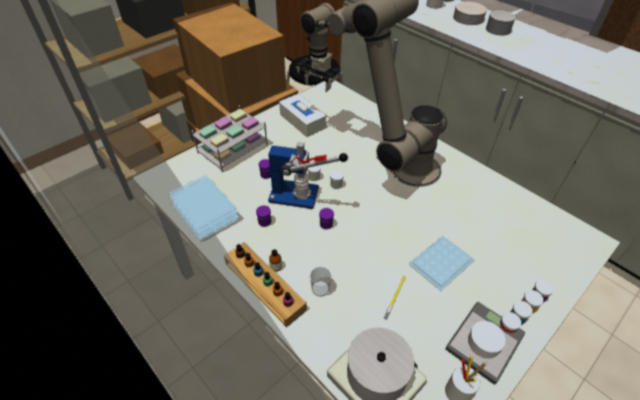

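View pics/top1.png

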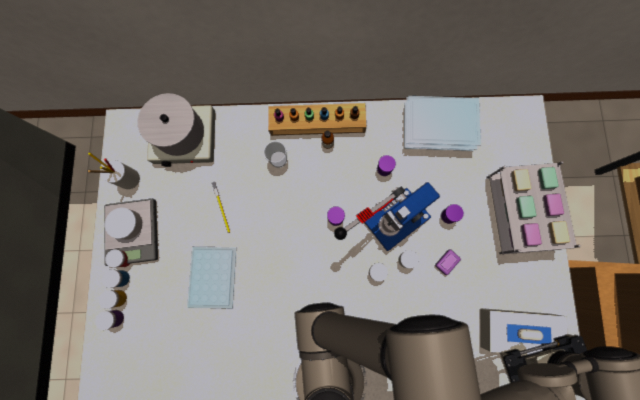

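The press stands at about (400,215) in top and (295,180) in scene. The knob is near (341,233) in top and (343,157) in scene, and the red pad is near (365,214) in top. Next I'll view enlarged crops.

```bash
python3 - <<'E'
import cv2
a=cv2.imread("pics/top1.png")[170:270,320:460];b=cv2.imread("pics/scene1.png")[130:220,250:370]
cv2.imwrite("pics/c1.png",cv2.resize(a,(784,560),interpolation=cv2.INTER_CUBIC))
cv2.imwrite("pics/c2.png",cv2.resize(b,(792,594),interpolation=cv2.INTER_CUBIC))
E
```

```text
(no output)
```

View pics/c1.png

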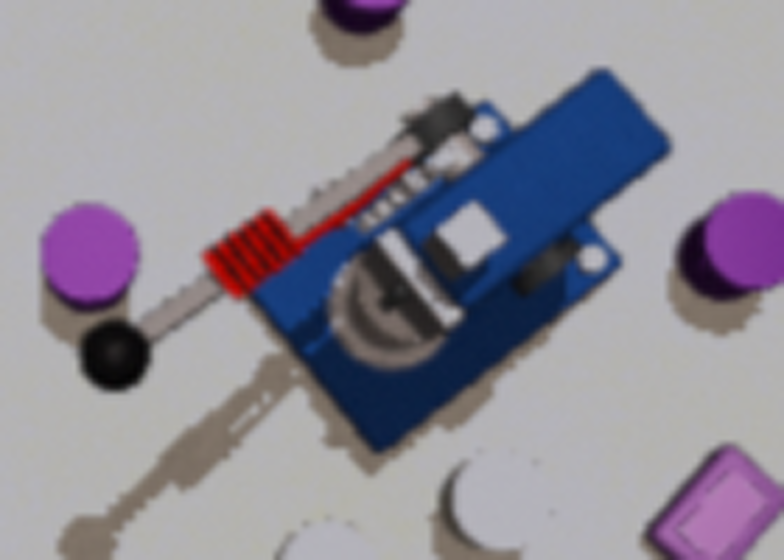

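View pics/c2.png

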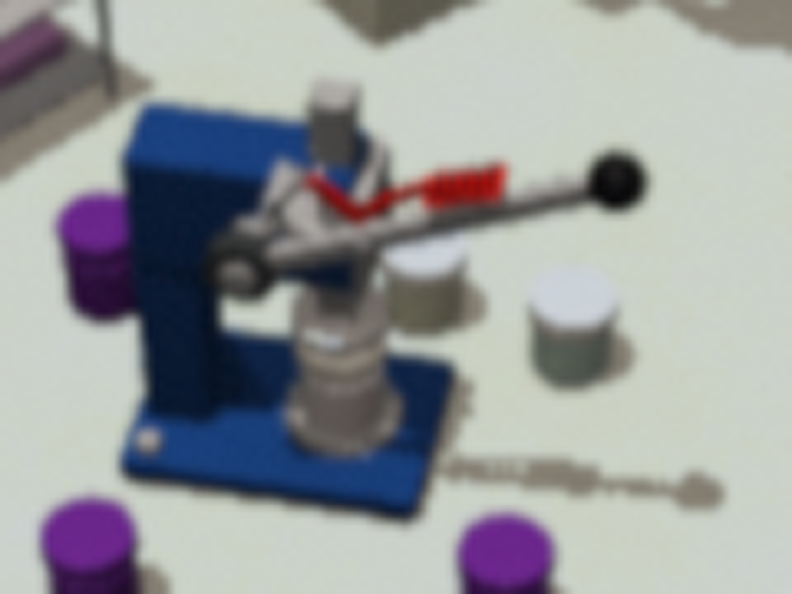

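The crops give these positions:

| Feature | top crop | scene crop |
|---|---|---|
| Knob | (115,355) | (616,181) |
| Pad | (251,254) | (466,186) |
| Hub | – | (240,268) |

The base corners are visible in both crops. I'll fit the press model to these points.

```bash
cat > fit.py <<'E'
from plant import *
import numpy as np
from scipy.optimize import least_squares
def proj(n,P):
    i=camera_info(n);T=np.linalg.inv(i["pose"]);c=T[:3,:3]@P+T[:3,3];q=i["camera_matrix"]@c;return q[:2]/q[2]
def top(x,y):return np.array([320+(x+.5)/5.6-.5,170+(y+.5)/5.6-.5])
def sce(x,y):return np.array([250+(x+.5)/6.6-.5,130+(y+.5)/6.6-.5])
def model(p):
    px,py,yaw,ax,th,pw=p;c,s=np.cos(yaw),np.sin(yaw)
    W=lambda x,y,z:np.array([px+c*x-s*y,py+s*x+c*y,z])
    e=.65-th
    L=lambda r,n:W(ax-r*np.cos(e)-n*np.sin(e)*-1*-1*-1 if 0 else ax-r*np.cos(e)+n*np.sin(e),56,195+r*np.sin(e)+n*np.cos(e))
    # pawl turns pad down (same sense as lever)
    pr=81+69*np.cos(pw)+30*np.sin(pw); pn=30*np.cos(pw)-69*np.sin(pw)
    return W,L,L(pr,pn)
if __name__=="__main__":
    obs=[("top","k",top(115,355)),("scene","k",sce(616,181)),("top","p",top(251,254)),("scene","p",sce(466,183)),
     ("top",(-85,-65,24),top(380,445)),("top",(105,-65,24),top(621,262)),
     ("scene",(-85,65,24),sce(413,498)),("scene",(-85,-65,24),sce(456,368)),("scene",(105,65,24),sce(124,462)),
     ("scene","h",sce(250,266))]
    def res(p,full=0):
        W,L,pad=model(p);r=[]
        for n,k,o in obs:
            P=L(235,0) if k=="k" else pad if k=="p" else L(0,0) if k=="h" else W(*k)
            r.append(proj(n,P)-o)
        return np.array(r) if full else np.append(np.ravel(r),(p[5]-.07)/.1)
    f=least_squares(res,[500,-200,-.95,40,.3,.07],loss="soft_l1")
    print(f.x.round(3),f.cost);print(res(f.x,1).round(2))
    W,L,pad=model(f.x);print("axis",L(0,0),"knob",L(235,0),"pad",pad)
    J=f.jac;print("sd",np.sqrt(np.diag(np.linalg.inv(J.T@J))).round(3))
E
python3 fit.py
```

```text
[ 5.02150e+02 -2.33466e+02 -9.41000e-01  1.70860e+01  2.00000e-01
  1.19000e-01] 4.304463624331847
[[-0.32 -0.08]
 [ 0.48 -0.2 ]
 [-0.03 -0.5 ]
 [ 0.18 -0.05]
 [-0.15  1.75]
 [ 0.75 -0.52]
 [ 0.82  0.93]
 [ 0.26 -1.74]
 [-1.15 -0.15]
 [-0.69  0.17]]
axis [ 557.46235745 -214.27127784  195.        ] knob [432.75158429 -43.28247398 297.15210233] pad [ 481.74815134 -110.46082739  280.96576775]
sd [1.92  2.217 0.013 3.712 0.019 0.044]
```

```bash
cat > tgt.py <<'E'
from fit import *
from scipy.spatial.transform import Rotation as R
p=np.array([502.15,-233.466,-.941,17.086,.2,.119])
def tcp(th,pw=.22,half=9.5,off=0):
    q=p.copy();q[4]=th;q[5]=pw;_,_,pad=model(q)
    sl=np.tan(.65-th-pw)              # slope of pad, outward up
    d=np.array([-np.cos(p[2]),-np.sin(p[2]),0])
    return pad+d*off+np.array([0,0,off*sl+half*abs(sl)])
if __name__=="__main__":
    o=get_obs();M=R.from_euler("xyz",o["tcp_rot"]).as_matrix()
    print("jaw",M[:,2],"fing",M[:,0]);want=np.arctan2(.588,.808);have=np.arctan2(M[1,2],M[0,2])
    print("twist",np.degrees((want-have+np.pi/2)%np.pi-np.pi/2), "q6",o["joint_positions"][5])
    print("shift to pad",tcp(.2,.12)-o["tool_pos"])
    for t in np.arange(.2,.95,.05):print(round(t,2),(tcp(t)-tcp(.2,.12)).round(1),tcp(t).round(1))
E
python3 tgt.py
```

```text
jaw [ 0.22584713 -0.97416186 -0.00131826] fing [-1.31829005e-04  1.32266003e-03 -9.99999117e-01]
twist -67.00847375222459 q6 -0.14599758114984138
shift to pad [363.24255506 400.57979588  98.08377625]
0.2 [-2.8  3.9 -6.8] [ 479.  -106.6  277.4]
0.25 [ -5.1   7.  -14.1] [ 476.7 -103.5  270.1]
0.3 [ -7.1   9.8 -21.5] [ 474.6 -100.7  262.7]
0.35 [ -9.   12.3 -29.1] [472.8 -98.1 255.1]
0.4 [-10.6  14.6 -36.8] [471.2 -95.9 247.4]
0.45 [-12.1  16.6 -44.3] [469.7 -93.9 239.9]
0.5 [-13.3  18.2 -51.4] [468.5 -92.2 232.9]
0.55 [-14.3  19.6 -58.5] [467.5 -90.9 225.8]
0.6 [-15.   20.6 -65.7] [466.8 -89.9 218.6]
0.65 [-15.5  21.3 -72.9] [466.2 -89.1 211.3]
0.7 [-15.8  21.7 -80.1] [465.9 -88.7 204.1]
0.75 [-15.9  21.9 -87.4] [465.9 -88.6 196.8]
0.8 [-15.8  21.6 -94.6] [466.  -88.8 189.6]
0.85 [ -15.4   21.1 -101.8] [466.4 -89.3 182.4]
0.9 [ -14.8   20.3 -108.9] [467.  -90.2 175.3]
```

Emit:
carry_out --pt "0 0 40 0" --pt "0 0 80 0" --pt "0 0 120 0" --pt "10 10 160 0" --pt "30 30 190 -4" --pt "55 55 190 -8" --pt "80 80 190 -12" --pt "105 105 190 -16" --pt "130 130 190 -20" --pt "155 155 190 -24" --pt "180 180 190 -29" --pt "205 205 190 -33" --pt "230 235 190 -38" --pt "255 265 190 -43" --pt "280 300 190 -48" --pt "305 330 190 -53" --pt "325 360 190 -58" --pt "345 385 190 -63" --pt "363 400 190 -67" --pt "363 400 190 -67" --hand 0

```text
time: 1.77
tool_pos: [483.6, -107.9, 375.1]
tcp_rot: [-2.388, 1.568, 1.384]
contact_force: [0.4, -0.3, -1.2]
grip_width: 0.2
```

Emit:
carry_out --pt "0 0 0 0" --pt "0 0 0 0" --pt "0 0 0 0"

```text
time: 2.02
tool_pos: [483.0, -108.7, 375.0]
tcp_rot: [-2.168, 1.569, 1.604]
contact_force: [-0.9, -0.2, -0.0]
grip_width: 0.4
```

```bash
python3 - <<'E'
from tgt import *
import cv2
o=get_obs();print(o["tool_pos"],o["contact_force"],o["grip_width"],o["time"],o["joint_positions"])
print("shift",tcp(.2,.12)-o["tool_pos"])
M=R.from_euler("xyz",o["tcp_rot"]).as_matrix();print(np.degrees(np.arctan2(M[1,2],M[0,2])))
E
```

```text
[ 482.99544577 -108.65037621  374.98687183] [-0.93433317 -0.1531337  -0.01071788] 0.39613062384598446 2.0167 [-3.77738624e-01  2.13425211e-01  1.19506592e+00  2.11558428e-03
  1.73401032e+00  2.13385818e+00]
shift [ -1.20502108  -1.80037983 -90.76043806]
-143.88432377122965
```

Emit:
carry_out --pt "0 0 -20 0" --pt "-1 -1 -40 0" --pt "-1 -2 -60 0" --pt "-1 -2 -72 0" --pt "-1 -2 -75 0" --pt "-1 -2 -75 0"

```text
time: 2.52
tool_pos: [481.2, -111.3, 299.6]
tcp_rot: [-1.716, 1.568, 2.055]
contact_force: [-0.5, 0.2, 0.4]
grip_width: 0.4
```

```bash
python3 - <<'E'
from tgt import *
import cv2
print(get_obs()["tool_pos"])
a=capture("scene")[120:220,240:380,::-1];b=capture("top")[170:270,320:460,::-1]
im=np.hstack([cv2.resize(x,(400,286),interpolation=cv2.INTER_CUBIC) for x in(a,b)])
cv2.imwrite("pics/d1.png",im)
E
```

```text
[ 481.18426919 -111.34714997  299.6250212 ]
```

View pics/d1.png

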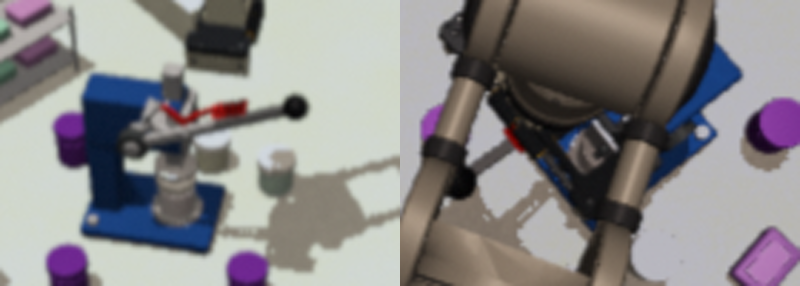

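```bash
python3 - <<'E'
from tgt import *
import cv2
o=get_obs();print(proj("scene",o["tool_pos"]),proj("top",o["tool_pos"]),proj("scene",tcp(.2,.12)))
im=capture("scene")[60:200,230:400,::-1]
cv2.imwrite("pics/d2.png",cv2.resize(im,(728,600),interpolation=cv2.INTER_CUBIC))
E
```

```text
[320.16126969 152.94585933] [365.33345887 213.05180226] [320.3583029  156.57467161]
```

View pics/d2.png

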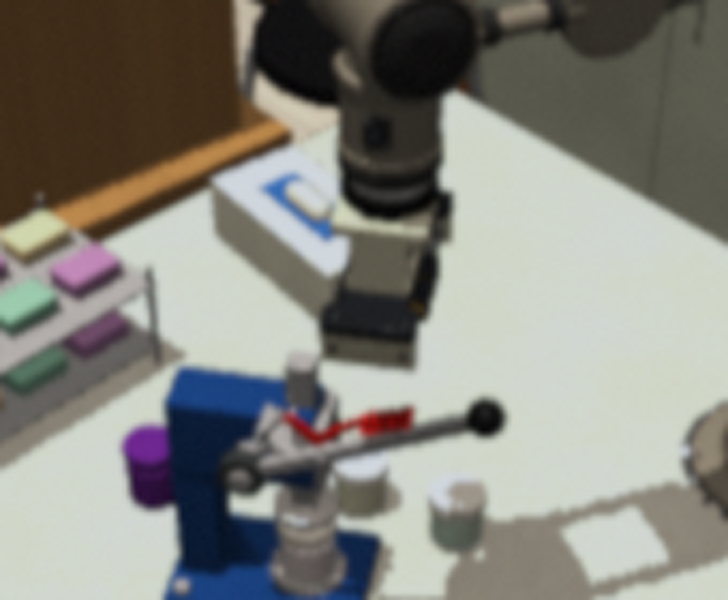

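The view from the scene camera is along the jaws. The near end of the gripper body hides the fingertips (TCP projects to crop (386,398)), while the pad at (387,418) and the knob at (487,417) stay visible. I'll feel for the pad by force.

Emit:
carry_out --pt "0 0 -3 0" --pt "0 0 -6 0" --pt "0 0 -9 0" --pt "0 0 -12 0" --pt "0 0 -14 0" --pt "0 0 -16 0" --pt "0 0 -18 0" --pt "0 0 -18 0"

```text
time: 3.33
tool_pos: [482.1, -111.1, 282.7]
tcp_rot: [-2.756, 1.569, 1.016]
contact_force: [-0.0, 0.4, -0.7]
grip_width: 0.4
```

Emit:
carry_out --pt "0 0 -2 0" --pt "0 0 -3 0" --pt "-1 1 -4 0" --pt "-1 1 -5 0" --pt "-1 1 -5 0"

```text
time: 3.75
tool_pos: [481.0, -110.0, 277.6]
tcp_rot: [-2.655, 1.569, 1.117]
contact_force: [-0.6, 0.6, -0.3]
grip_width: 0.2
```

Emit:
carry_out --pt "0 0 -1 0" --pt "0 0 -2 0" --pt "-1 1 -3 0" --pt "-1 1 -4 0" --pt "-1 1 -4 0"

```text
time: 4.17
tool_pos: [479.9, -108.9, 273.3]
tcp_rot: [-2.478, 1.569, 1.293]
contact_force: [0.3, -0.0, -0.2]
grip_width: 0.4
```

Emit:
carry_out --pt "0 0 -1 0" --pt "0 0 -2 0" --pt "-1 1 -3 0" --pt "-1 1 -4 0" --pt "-1 1 -4 0"

```text
time: 4.58
tool_pos: [478.7, -107.8, 269.1]
tcp_rot: [-2.295, 1.569, 1.477]
contact_force: [-0.1, -1.2, 0.1]
grip_width: 0.5
```

```bash
python3 - <<'E'
from tgt import *
import cv2
im=capture("scene")[130:190,270:370,::-1]
cv2.imwrite("pics/d3.png",cv2.resize(im,(800,480),interpolation=cv2.INTER_CUBIC))
E
```

```text
(no output)
```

View pics/d3.png

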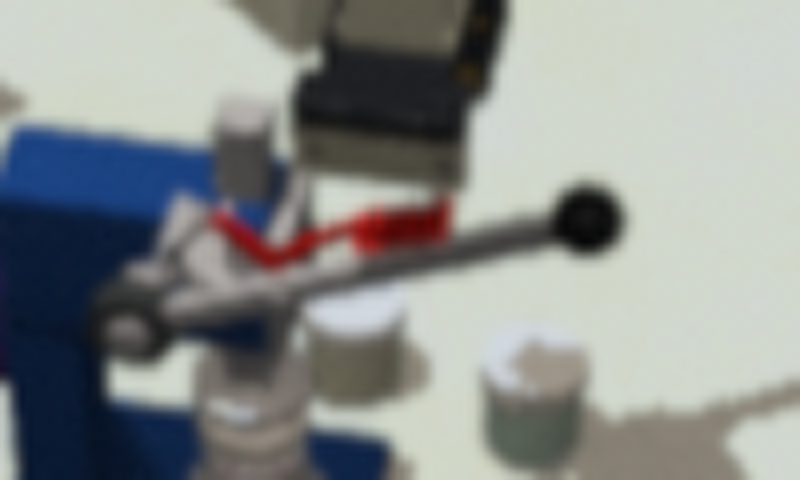

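```bash
python3 - <<'E'
from tgt import *
o=get_obs();M=R.from_euler("xyz",o["tcp_rot"]).as_matrix();t=o["tool_pos"];print(t,M.round(3).tolist(),o["joint_positions"])
def q(a):return ((proj("scene",t+M@np.array(a,float))-[270,130])*8).round()
for a in [(0,0,0),(0,9.5,0),(0,-9.5,0),(0,0,19),(0,0,-19),(-66,0,0),(-66,9.5,19),(-66,9.5,-19),(-66,37,95),(-66,-37,95),(-66,37,-95),(-66,-37,-95),(-66,95,37),(-66,95,-37),(-66,-95,37),(-66,-95,-37)]:print(a,q(a))
E
```

```text
[ 478.76473699 -107.85290725  269.20941496] [[0.0, 0.589, -0.808], [0.002, -0.808, -0.589], [-1.0, -0.002, -0.001]] [-3.79410212e-01  2.24991545e-01  1.45892611e+00  2.07587513e-03
  1.45821940e+00  2.13181847e+00]
(0, 0, 0) [411. 237.]
(0, 9.5, 0) [391. 235.]
(0, -9.5, 0) [432. 240.]
(0, 0, 19) [419. 210.]
(0, 0, -19) [404. 265.]
(-66, 0, 0) [413. 125.]
(-66, 9.5, 19) [399.  95.]
(-66, 9.5, -19) [383. 150.]
(-66, 37, 95) [371. -16.]
(-66, -37, 95) [530.   3.]
(-66, 37, -95) [286. 256.]
(-66, -37, -95) [459. 279.]
(-66, 95, 37) [220.  47.]
(-66, 95, -37) [183. 152.]
(-66, -95, 37) [638.  98.]
(-66, -95, -37) [615. 206.]
```

```bash
python3 - <<'E'
from plant import *
import cv2
a=capture("scene").astype(int); b=cv2.imread("pics/scene1.png")[:,:,::-1].astype(int)
for r in range(149,162):print(r,' '.join("%3d/%3d"%(a[r,c,1],b[r,c,1]) for c in range(304,332,2)))
print(a[152:156,312:328:3].tolist())
E
```

```text
149 113/114 131/197  69/208  68/209  73/209  72/209  74/210  75/209  75/209  73/210  67/210  69/209 149/209 215/209
150  72/ 75 104/165  83/201  78/210  76/209  74/210  74/209  73/209  73/210  72/209  62/209  68/210 148/210 215/209
151  48/ 49  95/129 110/187 117/209 105/210  96/209  87/210  79/210  73/209  73/209  67/209  71/210 149/209 215/210
152  45/ 43 105/112 132/161 174/206 168/209 153/209 134/209 114/210 104/209  92/210  82/209  78/209 155/209 215/209
153  45/ 42 114/111 136/138 202/204 205/210 196/210 186/209 176/210 164/208 140/207 106/201 100/203 175/210 215/209
154  50/ 49 122/117 131/127 209/203 214/210 212/209 203/201 198/200 184/193 164/187 110/160 122/174 198/209 215/210
155  68/ 65 135/131 123/116 209/202 215/209 206/200 172/167 160/156 141/140 125/129  74/ 91 120/131 208/206 215/210
156  92/ 89 145/141 109/106 204/197 204/197 167/161 105/101  85/ 86  65/ 66  53/ 54  33/ 37 117/115 212/205 210/206
157 124/119 146/140  90/ 87 180/174 159/152  97/ 94  43/ 41  29/ 31  17/ 23  11/ 20  15/ 22 122/120 205/203 188/191
158 146/141 130/125  60/ 58 125/120  86/ 84  44/ 41  17/ 18  11/ 17  10/ 16  10/ 15  16/ 22 112/119 169/189 140/169
159 151/145 100/ 96  33/ 31  69/ 66  83/ 80  51/ 50  17/ 16  12/ 16  16/ 22  19/ 20  31/ 33  92/109 117/162  94/144
160 112/108  63/ 60  28/ 26  98/ 94 150/146  86/ 83  31/ 31  32/ 32  38/ 40  42/ 41  59/ 57  80/ 94  80/123  73/109
161  50/ 48  28/ 29  48/ 46 157/151 179/173 121/116  61/ 60  63/ 59  64/ 63  61/ 59  67/ 63  69/ 76  65/ 84  70/ 84
[[[163, 168, 158], [143, 147, 137], [113, 114, 103], [97, 96, 86], [84, 82, 72], [102, 101, 90]], [[199, 205, 195], [187, 193, 183], [171, 176, 166], [146, 150, 139], [109, 106, 96], [128, 129, 119]], [[208, 214, 205], [203, 209, 198], [195, 198, 189], [167, 169, 160], [122, 110, 101], [168, 168, 157]], [[209, 215, 204], [201, 193, 182], [174, 160, 152], [140, 126, 119], [106, 74, 69], [184, 182, 171]]]
```

The pad and knob haven't moved, and the tip shows no contact. I'll check the rendered fingers against the TCP projection in the start picture, where the gripper was open and unobstructed.

```bash
python3 - <<'E'
from tgt import *
import cv2
b=cv2.imread("pics/scene1.png");a=capture("scene")[:,:,::-1]
out=[]
M0=R.from_euler("xyz",[3.01312154,1.56946711,1.67013785]).as_matrix();o=get_obs();M1=R.from_euler("xyz",o["tcp_rot"]).as_matrix()
for im,t,M,c,w in((b,np.array([118.5,-511,186.1]),M0,(320,72),25),(a,o["tool_pos"],M1,(318,145),0)):
    u0,v0=c[0]-40,c[1]-50
    k=cv2.resize(im[v0:v0+100,u0:u0+80],(400,500),interpolation=cv2.INTER_CUBIC)
    for p,col in(((0,0,0),(0,255,0)),((0,0,46),(255,255,0)),((0,0,-46),(0,255,255)),((-66,0,0),(255,0,255))):
        if w==0: p=(p[0],p[1],p[2]*19/46)
        q=(proj("scene",t+M@np.array(p,float))-[u0,v0])*5+2;cv2.circle(k,tuple(int(x) for x in q),3,col,1)
    out.append(k)
cv2.imwrite("pics/e.png",np.hstack(out))
E
```

```text
(no output)
```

View pics/e.png

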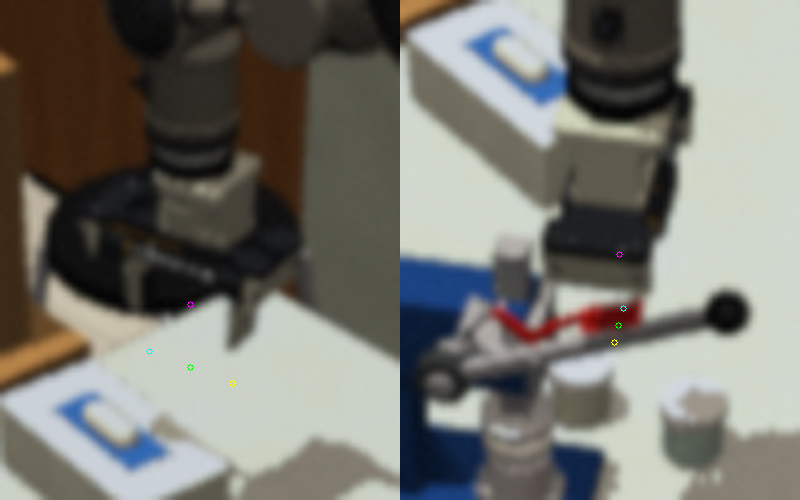

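```bash
python3 - <<'E'
from tgt import *
import cv2
b=cv2.imread("pics/top1.png")
M=R.from_euler("xyz",[3.01312154,1.56946711,1.67013785]).as_matrix();t=np.array([118.5,-511,186.1])
u0,v0=480,310
k=cv2.resize(b[v0:400,u0:u0+140],(784,504),interpolation=cv2.INTER_CUBIC)
for p,col in(((0,0,0),(0,255,0)),((0,0,46),(255,255,0)),((0,0,-46),(0,255,255)),((-66,0,95),(255,0,255)),((-66,0,-95),(255,0,255))):
    q=(proj("top",t+M@np.array(p,float))-[u0,v0])*5.6+2;print(p,q);cv2.circle(k,tuple(int(x) for x in q),3,col,1)
cv2.imwrite("pics/f.png",k)
# where could left-picture tips lie: pixel offsets per mm
for d in np.eye(3)*40: print(proj("scene",t+d)-proj("scene",t), proj("top",t+d)-proj("top",t))
E
```

```text
(0, 0, 0) [204.92705467 217.51047733]
(0, 0, 46) [295.45865855 192.41188715]
(0, 0, -46) [114.11886259 242.68574761]
(-66, 0, 95) [475.92716512 190.89283539]
(-66, 0, -95) [ 75.74537521 302.165584  ]
[-6.3731235   3.33639928] [ -1.87855141 -15.55452919]
[5.97896614 3.63208012] [-14.89354214   0.36806052]
[ 0.0347003  -7.51673563] [7.51945153 3.03938166]
```

View pics/f.png

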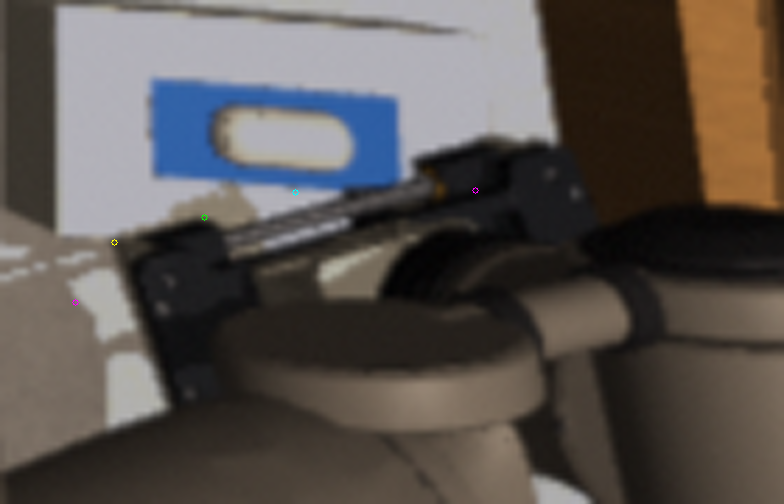

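The drawn tool sits about 40 mm higher than the reported TCP. In the start picture the visible tips are at scene crop (235,348) against a projected (232,383). The top view agrees with a vertical offset and not a sideways one. I'll go on down slowly and let the force decide.

Emit:
carry_out --pt "1 -1 -2 0" --pt "2 -2 -4 0" --pt "2 -2 -6 0" --pt "2 -2 -8 0" --pt "2 -2 -10 0" --pt "2 -2 -10 0"

```text
time: 5.23
tool_pos: [480.7, -109.8, 258.8]
tcp_rot: [-2.12, 1.568, 1.651]
contact_force: [-0.9, -1.3, -0.3]
grip_width: 0.6
```

Emit:
carry_out --pt "0 0 -2 0" --pt "0 0 -4 0" --pt "0 0 -6 0" --pt "0 0 -8 0" --pt "0 0 -8 0"

```text
time: 5.65
tool_pos: [480.4, -109.7, 250.3]
tcp_rot: [-1.835, 1.568, 1.937]
contact_force: [0.7, -1.1, -0.5]
grip_width: 0.5
```

Emit:
carry_out --pt "0 0 -2 0" --pt "0 0 -3 0" --pt "0 0 -4 0" --pt "0 0 -5 0" --pt "0 0 -5 0"

```text
time: 6.07
tool_pos: [480.4, -109.7, 245.2]
tcp_rot: [-1.793, 1.568, 1.979]
contact_force: [0.4, -0.3, 0.1]
grip_width: 0.4
```

```bash
cat > trk.py <<'E'
from tgt import *
import cv2
def track(a):
    f=a.astype(int);red=(f[...,0]>110)&(f[...,1]<70)&(f[...,2]<70);red[:,:311]=0;red[:145]=0;red[210:]=0;red[:,340:]=0
    v,u=np.nonzero(red);m=f.max(2)<45;m[:145]=0;m[235:]=0;m[:,:334]=0;m[:,352:]=0
    n,l,s,c=cv2.connectedComponentsWithStats(m.astype(np.uint8));i=1+np.argmax(s[1:,4])
    return np.array([u.mean(),v.mean()]),len(u),c[i],s[i,4]
def angle(kn):
    from scipy.optimize import minimize_scalar as ms
    def e(t):
        q=p.copy();q[4]=t;_,L,_=model(q);return np.sum((proj("scene",L(235,0))-kn)**2)
    r=ms(e,bounds=(0,1),method="bounded");return r.x,r.fun**.5
if __name__=="__main__":
    import sys
    print("start",track(cv2.imread("pics/scene1.png")[:,:,::-1]))
    a=capture("scene");r=track(a);print("now",r,"th",angle(r[2]))
    o=get_obs();print(o["time"],o["tool_pos"],o["contact_force"],o["moment"])
    if len(sys.argv)>1:
        cv2.imwrite(f"pics/{sys.argv[1]}.png",cv2.resize(a[110:210,260:380,::-1],(720,600),interpolation=cv2.INTER_CUBIC))
E
python3 trk.py g1
```

```text
start (array([319.64285714, 158.32142857]), 56, array([342.74358974, 157.25641026]), np.int32(39))
now (array([312.6, 158.8]), 5, array([342.56097561, 157.26829268]), np.int32(41)) th (np.float64(0.20071612523580637), np.float64(0.937530855063033))
6.1167 [ 480.40775778 -109.73766057  245.30651006] [ 0.2446215  -0.35662942  0.89833717] [ 0.13557887 -0.0220208   0.0173087 ]
```

View pics/g1.png

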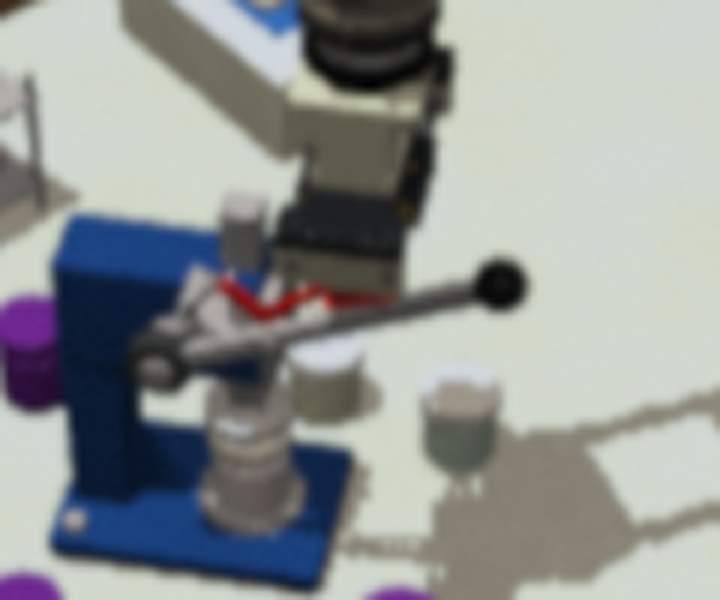

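Emit:
carry_out --pt "0 0 -1 0" --pt "0 0 -2 0" --pt "0 0 -3 0" --pt "0 0 -4 0" --pt "0 0 -4 0"

```text
time: 6.53
tool_pos: [480.4, -109.5, 241.4]
tcp_rot: [-1.95, 1.568, 1.821]
contact_force: [-1.4, 1.8, 4.9]
grip_width: 0.5
```

Emit:
carry_out --pt "0 0 -1 0" --pt "0 0 -2 0" --pt "0 0 -3 0" --pt "0 0 -4 0" --pt "0 0 -4 0"

```text
time: 6.95
tool_pos: [480.4, -109.4, 237.2]
tcp_rot: [-1.905, 1.567, 1.866]
contact_force: [-1.0, 1.5, 4.7]
grip_width: 0.5
```

Contact came at reported z of about 243, so the offset is about -41 mm, and the force matches the pad spring (about 5 N). Now I'll follow the pad's arc.

Emit:
carry_out --pt "-0.5 1 -1.5 0" --pt "-1 2 -3 0" --pt "-1.5 3 -4.5 0" --pt "-2 4 -6 0" --pt "-2.5 4.5 -7 0" --pt "-3 5 -8 0" --pt "-3 5 -8 0"

```text
time: 7.53
tool_pos: [477.8, -105.6, 229.5]
tcp_rot: [-2.631, 1.57, 1.14]
contact_force: [-0.5, -2.4, 4.6]
grip_width: 0.7
```

```bash
python3 trk.py
```

```text
start (array([319.64285714, 158.32142857]), 56, array([342.74358974, 157.25641026]), np.int32(39))
now (array([nan, nan]), 0, array([343.65789474, 159.39473684]), np.int32(38)) th (np.float64(0.24561689663440434), np.float64(0.9016216516157093))
7.5833 [ 477.81617376 -105.55218633  229.55150669] [-0.47295535 -2.06282583  5.19197675] [-0.26980226  0.07125036  0.00342139]trk.py:7: RuntimeWarning: Mean of empty slice.
  return np.array([u.mean(),v.mean()]),len(u),c[i],s[i,4]
  ret = ret.dtype.type(ret / rcount)
```

Emit:
carry_out --pt "-0.6 0.8 -2 0" --pt "-1.1 1.6 -4 0" --pt "-1.7 2.4 -6 0" --pt "-2.2 3.2 -8 0" --pt "-2.7 3.9 -10 0" --pt "-3.2 4.6 -12 0" --pt "-3.7 5.3 -14 0" --pt "-4.1 6 -15 0" --pt "-4.1 6 -15 0"

```text
time: 8.33
tool_pos: [473.9, -100.3, 214.7]
tcp_rot: [1.95, 1.57, -0.562]
contact_force: [-0.2, -0.9, 4.8]
grip_width: 0.2
```

```bash
python3 -W ignore trk.py
```

```text
start (array([319.64285714, 158.32142857]), 56, array([342.74358974, 157.25641026]), np.int32(39))
now (array([nan, nan]), 0, array([345.71052632, 164.23684211]), np.int32(38)) th (np.float64(0.3477772200430406), np.float64(0.7808313447505442))
8.3833 [ 473.88726305 -100.24071906  214.7163544 ] [-1.27058739 -0.87336556  4.68878142] [-0.04260586  0.1668786   0.01916346]
```

Emit:
carry_out --pt "-0.5 0.8 -2 0" --pt "-1 1.5 -4 0" --pt "-1.5 2.2 -6 0" --pt "-2 2.8 -8 0" --pt "-2.4 3.4 -10 0" --pt "-2.8 4 -12 0" --pt "-3.1 4.6 -14 0" --pt "-3.4 5 -15 0" --pt "-3.4 5 -15 0"

```text
time: 9.13
tool_pos: [470.9, -96.2, 199.9]
tcp_rot: [1.659, 1.568, -0.853]
contact_force: [-0.4, -2.0, 5.2]
grip_width: 0.5
```

```bash
python3 -W ignore trk.py|tail -2
```

```text
now (array([nan, nan]), 0, array([346.89473684, 169.        ]), np.int32(38)) th (np.float64(0.44782001311356606), np.float64(0.845324394772347))
9.1833 [470.9074845  -96.18497351 199.95944914] [-0.90573379 -0.9288157   4.80302546] [-0.23387383  0.04908239  0.0364985 ]
```

Emit:
carry_out --pt "-0.5 0.7 -2 0" --pt "-0.9 1.3 -4 0" --pt "-1.3 1.9 -6 0" --pt "-1.7 2.5 -8 0" --pt "-2 3 -10 0" --pt "-2.3 3.5 -12 0" --pt "-2.6 3.9 -14 0" --pt "-2.9 4.3 -16 0" --pt "-3.2 4.7 -18 0" --pt "-3.4 5 -20 0" --pt "-3.6 5.3 -22 0" --pt "-3.6 5.3 -22 0"

```text
time: 10.18
tool_pos: [467.9, -91.8, 178.1]
tcp_rot: [1.629, 1.565, -0.883]
contact_force: [-0.3, -2.8, 4.7]
grip_width: 0.5
```

```bash
python3 -W ignore trk.py|tail -2
```

```text
now (array([nan, nan]), 0, array([347.51428571, 176.34285714]), np.int32(35)) th (np.float64(0.6071742179558295), np.float64(0.894424578943075))
10.2333 [467.91297563 -91.81297809 178.17385781] [-0.62560961 -2.50412058  4.63141571] [-0.30457423 -0.05058853 -0.05101685]
```

Emit:
carry_out --pt "-0.2 0.3 -2 0" --pt "-0.4 0.6 -4 0" --pt "-0.6 0.9 -6 0" --pt "-0.8 1.1 -8 0" --pt "-0.9 1.3 -10 0" --pt "-1 1.5 -12 0" --pt "-1.1 1.6 -14 0" --pt "-1.2 1.7 -16 0" --pt "-1.2 1.8 -18 0" --pt "-1.2 1.8 -20 0" --pt "-1.2 1.8 -22 0" --pt "-1.2 1.8 -22 0"

```text
time: 11.23
tool_pos: [466.9, -90.4, 156.3]
tcp_rot: [1.63, 1.564, -0.882]
contact_force: [-0.3, -1.4, 6.3]
grip_width: 0.4
```

```bash
python3 -W ignore trk.py|tail -2
```

```text
now (array([nan, nan]), 0, array([346.94736842, 183.13157895]), np.int32(38)) th (np.float64(0.7619135658253301), np.float64(0.6184240899580246))
11.2833 [466.8826204  -90.36232041 156.35040521] [-1.50969228  0.62809316  5.37376175] [-0.01658275  0.16086427 -0.01682173]
```

Emit:
carry_out --pt "0 0 -2 0" --pt "0 0 -4 0" --pt "0 0 -6 0" --pt "0.1 -0.2 -8 0" --pt "0.2 -0.3 -10 0" --pt "0.4 -0.5 -12 0" --pt "0.6 -0.7 -14 0" --pt "0.7 -0.9 -15 0" --pt "0.7 -0.9 -15 0"

```text
time: 12.03
tool_pos: [467.3, -91.0, 141.3]
tcp_rot: [1.596, 1.565, -0.916]
contact_force: [-1.6, 1.6, 7.8]
grip_width: 0.6
```

```bash
python3 -W ignore trk.py|tail -2
```

```text
now (array([311., 173.]), 1, array([345.56756757, 187.56756757]), np.int32(37)) th (np.float64(0.86975673049723), np.float64(0.5853190848550172))
12.0833 [467.27240185 -91.01299551 141.35094598] [-1.34679108  0.79596756  6.48391864] [ 0.38643955  0.30605591 -0.07068365]
```

Emit:
carry_out --pt "0.1 -0.1 -1 0" --pt "0.2 -0.2 -2 0" --pt "0.3 -0.3 -3 0" --pt "0.4 -0.5 -4 0" --pt "0.4 -0.5 -4 0"

```text
time: 12.5
tool_pos: [467.5, -91.3, 137.4]
tcp_rot: [1.574, 1.566, -0.938]
contact_force: [-2.8, 1.0, 7.7]
grip_width: 0.4
```

Emit:
carry_out --pt "0.1 -0.1 -0.5 0" --pt "0.2 -0.2 -1 0" --pt "0.2 -0.2 -1.5 0" --pt "0.2 -0.2 -1.5 0"

```text
time: 12.83
tool_pos: [467.6, -91.4, 136.1]
tcp_rot: [1.579, 1.566, -0.933]
contact_force: [-1.1, 1.4, 8.1]
grip_width: 0.4
```

```bash
python3 -W ignore trk.py|tail -2
```

```text
now (array([311. , 173.5]), 2, array([345.05263158, 188.78947368]), np.int32(38)) th (np.float64(0.9007005836563241), np.float64(0.5752707747619114))
12.8833 [467.56445961 -91.40312152 136.12256889] [-2.32240603  1.21509716  8.02405923] [ 0.28402886  0.33094115 -0.03810695]
```

Emit:
carry_out --pt "0.1 -0.1 -0.5 0" --pt "0.1 -0.2 -1 0" --pt "0.1 -0.2 -1 0"

```text
time: 13.13
tool_pos: [467.6, -91.5, 135.3]
tcp_rot: [1.605, 1.566, -0.907]
contact_force: [-2.6, 2.0, 8.1]
grip_width: 0.6
```

Emit:
carry_out --pt "0.1 -0.1 -0.5 0" --pt "0.1 -0.2 -1 0" --pt "0.1 -0.2 -1 0"

```text
time: 13.38
tool_pos: [467.7, -91.6, 134.6]
tcp_rot: [1.643, 1.566, -0.869]
contact_force: [-2.3, 1.5, 7.8]
grip_width: 0.4
```

Emit:
carry_out --pt "0.1 -0.1 -0.5 0" --pt "0.1 -0.2 -1 0" --pt "0.1 -0.2 -1 0"

```text
time: 13.63
tool_pos: [467.8, -91.6, 134.1]
tcp_rot: [1.686, 1.565, -0.826]
contact_force: [-2.6, 2.2, 9.8]
grip_width: 0.4
```

```bash
python3 -W ignore trk.py h1|tail -2
```

```text
now (array([311. , 173.5]), 2, array([344.97435897, 189.41025641]), np.int32(39)) th (np.float64(0.9145662588342135), np.float64(0.3830392384215151))
13.6833 [467.76925227 -91.62376898 134.10570287] [-1.56451116  1.75669901 10.33311628] [0.37383147 0.40958217 0.01046055]
```

View pics/h1.png

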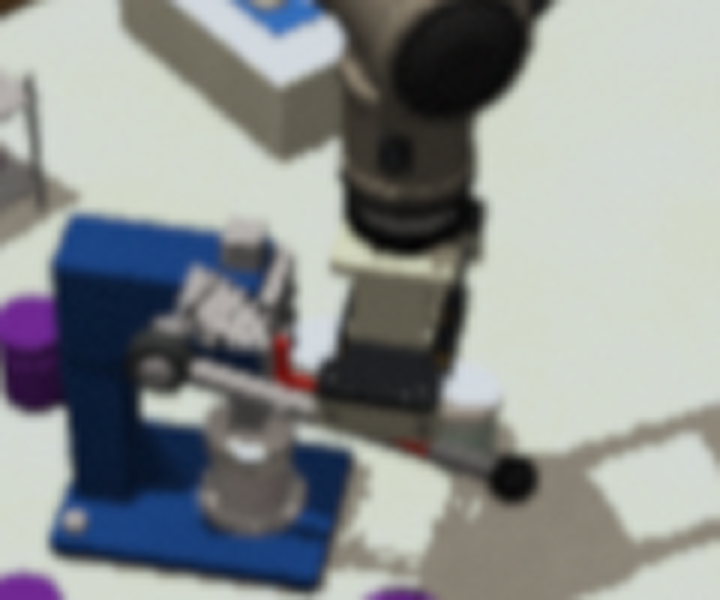

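The lever is now below level, with the knob at crop (514,479), and the force is starting to rise. One more small step will confirm the end.

Emit:
carry_out --pt "0.1 -0.1 -0.5 0" --pt "0.1 -0.2 -1 0" --pt "0.1 -0.2 -1 0"

```text
time: 13.93
tool_pos: [467.9, -91.7, 133.7]
tcp_rot: [1.746, 1.565, -0.766]
contact_force: [-2.6, 1.3, 11.4]
grip_width: 0.4
```

Emit:
carry_out --pt "0 0 -0.4 0" --pt "0 0 -0.8 0" --pt "0 0 -0.8 0"

```text
time: 14.18
tool_pos: [467.9, -91.7, 133.6]
tcp_rot: [1.777, 1.565, -0.735]
contact_force: [-4.2, 1.3, 12.1]
grip_width: 0.5
```

Force is climbing while the motion has stalled, so it's at the end. Let go straight up and move clear.

Emit:
carry_out --pt "0 0 1 0" --pt "0 0 3 0" --pt "0 0 6 0" --pt "0 0 10 0" --pt "0 0 15 0" --pt "0 0 22 0" --pt "0 0 32 0" --pt "0 0 50 0" --pt "0 0 75 0" --pt "0 0 105 0" --pt "0 0 140 0" --pt "0 0 180 0" --pt "0 0 210 0" --pt "-20 20 230 0" --pt "-40 45 240 0" --pt "-60 75 240 0" --pt "-70 110 240 0" --pt "-80 145 240 0" --pt "-80 170 240 0" --pt "-80 170 240 0"

```text
time: 15.85
tool_pos: [386.7, 81.9, 374.3]
tcp_rot: [2.097, 1.565, -0.41]
contact_force: [0.4, 0.3, -0.2]
grip_width: 0.3
```

```bash
python3 -W ignore trk.py k1|tail -2
```

```text
now (array([323.38157895, 176.92105263]), 76, array([344.72413793, 189.4137931 ]), np.int32(29)) th (np.float64(0.9171723598657189), np.float64(0.6069079771531987))
15.9 [387.17388937  80.11782472 374.06025399] [-0.80995464 -0.5884913  -0.44906866] [ 0.06891414  0.05470107 -0.04319769]
```

View pics/k1.png

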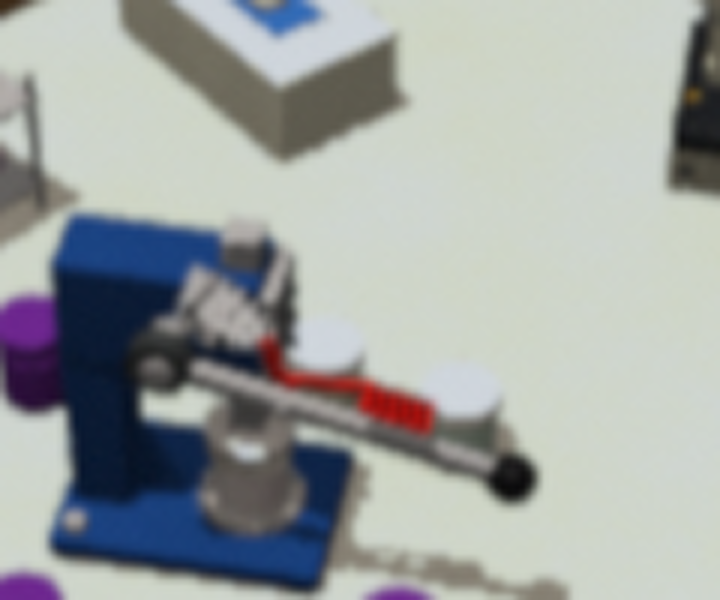

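The lever has stayed down (knob at (513,478)) and the pad has sprung back (398,408). The pot is in its nest and the finished pots haven't moved. I'm handing the job in.

```bash
python3 -c "
from plant import *
print(close_job())"
```

```text
the job is handed in; nothing more can be done
None
```

The lid should now be fully home, and I've handed the job in. With the shut fingertips I pressed the red pad down and followed its arc with it held until the lever reached its end. Then I let go straight up and moved clear.

**Last checks:**
- **Lever:** it read about 0.917 rad after release, by tracking the knob in the picture. The lid is home at about 0.90.
- **Force:** about 5 N at first, about 8 N while the lid went on. It reached 12 N at the end while the motion stalled, so I stopped there.
- **Pawl:** the lever went past its locking range with no jump in force, so the pawl was free.
- **Scene:** the pad had sprung back, the pot was in its nest and the pots beside the press hadn't moved. Time was about 16 s of the 38 s.

**What disagreed or wasn't checked:**
- **Height offset:** the reported tool height did not match the pictures. The fingertips touched about 41 mm lower in reported z than my camera fit predicted. I found the pad by force and used that offset from then on.
- **Lid:** I judged it from the lever angle and the stall in force, and did not measure it directly.

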